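Stack the culture plates squarely and lid the pile

ROBOT

A 6-joint arm with a two-finger parallel gripper is mounted at the origin on a cart in front of the work surface, level with it; the furniture and walls round the work are solid. World frame = base frame: x ahead of the robot, y to its left, z up, the work surface at z = 0. Lengths are in m, angles in rad, forces in N, time in s.
With the tool pointing down it reaches from about 0.3 to 0.775 m from the base axis. Payload 14.6 kg.
Tool frame: the origin (TCP) lies on the centre line of the jaws, within the pads' length; the fingertips stand 19 mm ahead of it and the grasp point (between the pads) is the TCP; z points along the fingers, y is the line along which they close (so a half turn about z gives the same grasp; the last joint's range is limited). The gripper opens to 94 mm and grips with 3 to 60 N. Pads are 16 mm wide; open, the fingers measure 119 mm over their backs; the gripper's body (75 mm by 177 mm) begins 78 mm behind the grasp point.
Start: joints at [-1.415, 0.3, 1.521, -0, 1.321, -0.067], TCP at [0.122, -0.536, 0.224] pointing down, gripper open.
Joint ranges: [-3.03, 3.03], [-0.79, 2.21], [0.23, 2.52], [-1.04, 4.18], [0, 3.07], [-2.55, 2.55]. Speed limits (rad/s): [2.22, 2.22, 2.57, 3.14, 3.14, 3.14].

INTERFACE

Orientations are given as [roll, pitch, yaw] about the fixed x, y, z axes, in that order (R = Rz(yaw) Ry(pitch) Rx(roll)).
In Python, from station import get_obs, camera, workorder gives the robot as it stands.
- The arm moves only by the tool play_rows, never from a script. Its argument "motion" is a list that holds one entry, the list of rows, each a list of 7 numbers: the shift along the tool's x, y, z as a fraction of full scale, then the turn, a rotation vector about the tool's x, y, z as a fraction of full scale, then the opening, from -1 (shut) to 1 (fully open). In form: [[[x, y, z, ax, ay, az, grip], ...]]. A call has 1 to 10 rows; each row is the pose to reach, as a shift and turn from the pose commanded when the call began, along the tool's axes at that moment, turning the shorter way round; what a row does not reach only later rows make up. Full scale, the value 1, is 0.25 m for a shift and 2 pi rad for a turn. A row lasts 1/10 s, in which the tool goes at most 50 mm and 8.59 degrees, less where a joint would pass 70% of its speed; a pose out of reach is approached as far as the arm can. A call with a number of a shift or a turn outside -1 to 1 is refused whole. A call with a gripper value outside its range is refused whole. The fingers move at their own pace and stop on an object; "grip_force" is the grip in N (left out, the last holds). Time passes only in rows, so rows that repeat a pose let the fingers close. It gives the time, the measured TCP pose, the force, the opening and the grip force at its end, in the units of the state.
- get_obs(): the state, without advancing time (a new reading comes with each control period).
- camera(name): name is "scene" or "top"; returns a dict with "frame" (420x560x3 uint8, red, green, blue), "z_map" (420x560 float32, m along the optical axis (not along the pixel's ray), 0 where there is no reading), "camera_matrix" (3x3 intrinsics, pixels), "T" (4x4, takes a point from camera to world coordinates). Camera axes: x right, y up, looking along -z (the intrinsics and any distortion apply to the point x, -y, -z); pixel columns grow to the right and rows downward; lengths in m; the calibration is good to about 2 mm. A picture is of the moment at which its call begins.
- workorder.hand_in(): hands the job in; it is judged then, once.
The state is a dict: "time_s": time; "qpos": joint angles; "joint_vel": joint speeds; "tau": joint torques, N m; "ee_pos": TCP position; "eef_rot": TCP orientation; "force": force on the tool from outside, world axes, zero at the start; "moment": the same for the moment, N m; "grip_width": finger opening in m; "grip_force": force on a finger pad.
Only numpy, scipy, OpenCV 4.12 (cv2) and the standard library are available. Lean on these libraries where they do the work, as an engineer would, in place of code of your own. Each camera call takes 0.05 s, during which the arm holds its last target. There are 200 camera calls.

TASK

Build up the pile of culture plates for the incubator: set the loose plate with square wells squarely on top of the one that already stands on the metal carrier, then the thinner plate with round wells squarely on top of that, and last fit the lid over the round-well plate so that it is fully seated. All edges of the pile should be flush with each other and with the carrier's raised bed. Keep the plates level while you handle them, and leave the jar, the timer and the marker pen where they are.

Things in the scene. Friction and masses are not known exactly. Their poses are not given: they have to be found in the camera images.
- carrier: Fixed aluminium plate carrier: a foot 150 x 100 x 8 mm (its screw heads reach 11 mm) with a raised bed 96 x 60 mm in its middle, of the same outline as a plate; the bed's top is 22 mm above the worktop. Origin: centre of the underside, on the worktop; x along the length (of bed and foot), z up.
- plate_base: Grey culture plate with eight square wells (4 x 2, filled nearly to the rim, so treat it as solid), 96 x 60 x 30 mm, standing flush on the carrier's bed, its long side along the bed's. Loose, about 0.16 kg. Origin: centre of its underside; x along its length, z up. Either way round is the same.
- plate_square: Loose grey culture plate with eight square wells, the twin of the one on the carrier: 96 x 60 x 30 mm, solid, plain upright sides, about 0.16 kg, lying flat on the worktop at the start. Origin: centre of its underside; x along its length, z up. Either way round is the same.
- plate_round: Loose grey culture plate with six round wells (3 x 2), thinner: 96 x 60 x 20 mm, solid, plain upright sides, about 0.10 kg, lying flat on the worktop at the start. Origin: centre of its underside; x along its length, z up. Either way round is the same.
- lid: Grey lid, 106 x 70 mm outside, 0.07 kg; opening inside its skirt 102 x 66 mm, so 3 mm to spare on each side of a plate. Skirt 8 mm deep, then a 3 mm top, and on it a grip rib 60 (along x) x 14 mm, from 11 to 29 mm high. Stands rib up. Origin: centre of the skirt's lower edge (seated: 8 mm below the top of the plate); x along its length. Either way round is the same.
- jar: Bystander: specimen jar with a yellow cap, 64 mm across, 77 mm high. Origin: centre of its underside. Leave alone.
- bench_timer: Bystander: small white timer standing on its foot, 25 x 70 x 62 mm. Origin: centre of its underside. Leave alone.
- marker: Bystander: black marker pen lying down, 14 x 125 x 15 mm, long along its y. Origin: centre of its underside. Leave alone.

How it is judged:
At the end, for the whole second after the job is handed in: On the carrier's bed lie, from below: square-well plate, square-well plate, round-well plate, lid with its skirt over it. Each is at rest at its proper height (3 mm), centred within 6 mm on what it lies on, and its long side parallel to it within 5 degrees (z of plate_base in the frame of carrier between 0.019 and 0.025 m and horizontal distance between plate_base and carrier below 0.006 m and angle between the x axis of plate_base and the x axis of carrier, either way round below 0.087 rad and z of plate_square in the frame of plate_base between 0.027 and 0.033 m and horizontal distance between plate_square and plate_base below 0.006 m and angle between the x axis of plate_square and the x axis of plate_base, either way round below 0.087 rad and z of plate_round in the frame of plate_square between 0.027 and 0.033 m and horizontal distance between plate_round and plate_square below 0.006 m and angle between the x axis of plate_round and the x axis of plate_square, either way round below 0.087 rad and z of lid in the frame of plate_round between 0.009 and 0.015 m and horizontal distance between lid and plate_round below 0.006 m and angle between the x axis of lid and the x axis of plate_round, either way round below 0.087 rad and linear speed of each of plate_base, plate_square, plate_round, lid below 0.02 m/s); the robot touches nothing.
It fails at once if a culture plate is tilted more than about 28 degrees (angle between any of plate_base, plate_square, plate_round's own z axis and vertical above 0.5 rad).
It fails at once if the jar is moved more than 30 mm (distance of jar from where it was at the start of the episode above 0.03 m).
It fails at once if the timer is moved more than 30 mm (distance of bench_timer from where it was at the start of the episode above 0.03 m).
It fails at once if the marker is moved more than 30 mm (distance of marker from where it was at the start of the episode above 0.03 m).
It also fails if it takes over 72 s, if anything falls off the work surface, if the arm or the gripper's body presses on something with over 40 N, if the wrist force passes 120 N, or if a joint passes its speed limit or range.

## Working session

There is one attempt and no reset: what is moved stays moved. The work goes in short steps, Python scripts to look and compute and a tool call to move; the robot and the scene stay as the last step left them, time stands still between calls to the robot, and variables do not carry over. Pictures are saved under pics/ and viewed, at most 10 in all, crops included, and the job is handed in when it is done.

Besides the shell and the picture viewer there is one more tool, called after ">>>" as name(argument=value, ...), one argument or row to a line, values as JSON. play_rows: Moves the arm, as the interface text tells. Its arguments: {"type":"object","properties":{"motion":{"type":"array"},"grip_force":{"type":"number"}},"required":["motion"]}

```bash
mkdir -p pics
cat > h.py <<'E'
import numpy as np, cv2
from station import get_obs, camera, workorder
def pts(c):
    z=c["z_map"]; K=c["camera_matrix"]; v,u=np.mgrid[:z.shape[0],:z.shape[1]]
    x=(u-K[0,2])/K[0,0]*z; y=(v-K[1,2])/K[1,1]*z
    p=np.stack([x,-y,-z,np.ones_like(z)],-1)
    return (p@np.array(c["T"]).T)[...,:3], z>0
E
python3 - <<'E'
from h import *
for n in("top","scene"):
    c=camera(n); cv2.imwrite(f"pics/{n}0.png",c["frame"][...,::-1]); np.savez(f"{n}0.npz",**c)
    print(n,c["camera_matrix"],c["T"],(c["z_map"]>0).mean())
    P,ok=pts(c)
    # blobs by height
    m=(ok&(P[...,2]>0.006)&(P[...,2]<0.2)&(P[...,0]>0.2)).astype(np.uint8)
    k,l,s,ce=cv2.connectedComponentsWithStats(m)
    for i in range(1,k):
        if s[i,4]>150:
            q=P[l==i]; print(i,s[i],ce[i].round(),q.min(0).round(3),q.max(0).round(3),np.percentile(q[:,2],[50,95]).round(3))
print(get_obs())
E
```

```text
top [[401.71091698   0.         276.24994045]
 [  0.         401.71091698 204.90402532]
 [  0.           0.           1.        ]] [[ 0.00547932  0.98612197 -0.16593205  0.39156605]
 [-0.99969552  0.00939413  0.0228172   0.00982341]
 [ 0.02405933  0.16575651  0.98587318  1.05372268]
 [ 0.          0.          0.          1.        ]] 0.9960076530612245
1 [   90     0   470    99 17510] [406.  30.] [ 0.857 -0.754  0.006] [1.112 0.487 0.195] [0.089 0.191]
2 [ 29  21  46  49 769] [53. 47.] [0.941 0.545 0.006] [0.978 0.581 0.187] [0.099 0.173]
3 [   70    35   242   106 12327] [188.  80.] [ 0.738 -0.105  0.006] [1.029 0.52  0.096] [0.051 0.071]
4 [337  49  14  41 179] [344.  68.] [ 0.897 -0.222  0.006] [ 1.019 -0.181  0.017] [0.011 0.015]
11 [  0  77  29  41 777] [ 11. 100.] [0.792 0.66  0.006] [0.876 0.705 0.118] [0.06  0.111]
13 [ 353   78   62   80 3474] [384. 123.] [ 0.698 -0.374  0.006] [ 0.932 -0.221  0.098] [0.068 0.086]
21 [261 122  28  17 378] [274. 130.] [ 0.748 -0.043  0.009] [0.778 0.028 0.065] [0.057 0.063]
25 [  40  143   63   53 1518] [ 76. 174.] [0.588 0.445 0.006] [0.678
[... 2943 characters left out ...]
26 -0.366  0.037] [0.028 0.033]
{'time_s': 0.1, 'qpos': array([-1.41458680e+00,  3.00400812e-01,  1.52151009e+00, -3.26718035e-06,
        1.32070979e+00, -6.65834554e-02]), 'joint_vel': array([-0.00261228, -0.00158393, -0.00261609,  0.00039214,  0.00210189,
        0.00096631]), 'tau': array([ 4.27232399e-04, -5.32646406e+01, -3.53284156e+01,  7.09057529e-02,
        2.35340249e-02, -6.88115301e-05]), 'ee_pos': array([ 0.12149659, -0.53619185,  0.22395491]), 'eef_rot': array([-3.14056669e+00, -6.52419132e-05,  2.22793763e-01]), 'force': array([-0.48803456,  0.38107662,  0.00746422]), 'moment': array([0.00597499, 0.02174983, 0.00028222]), 'grip_force': 0.0, 'grip_width': 0.09431181550600488}
```

View pics/top0.png

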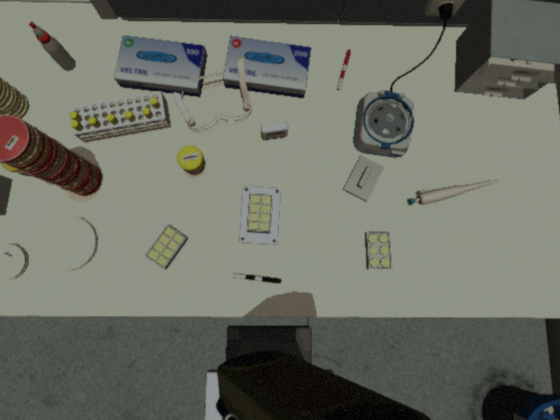

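View pics/scene0.png

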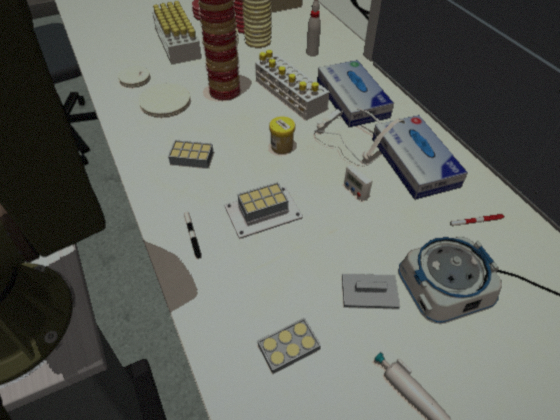

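Top view: square-well plate near (166,246), carrier with base plate (260,214), round-well plate (378,250), lid (363,177), jar (191,159), timer (274,130), marker (257,277). The scene view agrees with this. Next I measure the footprints.

```bash
cat >> h.py <<'E'
from scipy.spatial.transform import Rotation as R
def foot(c,xy,zlo,zhi,rad=0.085):
    P,ok=pts(c); m=ok&(P[...,2]>zlo)&(P[...,2]<zhi)&(np.hypot(P[...,0]-xy[0],P[...,1]-xy[1])<rad)
    k,l,s,_=cv2.connectedComponentsWithStats(m.astype(np.uint8),connectivity=4); i=1+s[1:,4].argmax()
    q=P[l==i]; h=cv2.convexHull((q[:,:2]*1000).astype(np.float32))
    (cx,cy),(w,hh),a=cv2.minAreaRect(h)
    M=cv2.moments(h); th=.5*np.arctan2(2*M["mu11"],M["mu20"]-M["mu02"])
    cen=np.array([M["m10"],M["m01"]])/M["m00"]
    aa=a if w>hh else a+90
    return cen.round(1),np.round((cx,cy),1),"size",np.round((max(w,hh),min(w,hh)),1),"th",round(np.degrees(th),1),round((aa+90)%180-90,1),"ztop",round(np.percentile(q[:,2],90)*1000,1)
def go(x,y,z,yaw,o=None):
    "tool-frame fractions from the measured pose; yaw deg"
    o=o or get_obs(); r0=R.from_euler("xyz",o["eef_rot"])
    t=r0.inv().apply(np.array([x,y,z])-o["ee_pos"])/0.25
    dy=(r0.inv()*R.from_euler("xyz",[np.pi,0,np.radians(yaw)])).as_rotvec()/(2*np.pi)
    return t.round(4).tolist(),dy.round(4).tolist()
E
python3 - <<'E'
from h import *
C={n:dict(np.load(n+"0.npz")) for n in("top","scene")}
for nm,xy,a,b in(("base",(.543,.028),.028,.07),("sq",(.457,.265),.012,.045),("rd",(.453,-.28),.010,.035),("lid",(.645,-.247),.007,.05),("rib",(.645,-.247),.02,.05),("bed+foot",(.543,.028),.004,.07)):
    for n in C: print(nm,n,*foot(C[n],xy,a,b,.12 if nm[-1]=="t" else .085))
print(go(.457,.25,.224,60))
E
```

```text
base top [542.4  28.6] [542.6  28.6] size [96.3 59.8] th -3.1 -3.1 ztop 51.9
base scene [544.4  28.1] [544.6  28.2] size [96.7 63.7] th -3.6 -3.3 ztop 51.4
sq top [457.1 265.2] [457.1 265.5] size [96.1 61.5] th -33.0 -34.1 ztop 29.7
sq scene [459.4 265. ] [459.  265.5] size [97.6 68. ] th -33.7 -33.7 ztop 29.3
rd top [ 451.9 -279.6] [ 451.7 -279.4] size [95.9 60.6] th 1.7 1.6 ztop 21.1
rd scene [ 453.2 -279.8] [ 453.2 -279.7] size [96.6 61.4] th 2.0 1.7 ztop 20.6
lid top [ 645.2 -247.9] [ 645.6 -248. ] size [107.6  69.2] th -27.7 -27.6 ztop 26.6
lid scene [ 647.1 -248. ] [ 647.1 -247.9] size [106.6  72.9] th -26.7 -27.8 ztop 27.1
rib top [ 716.6 -263.3] [ 714.8 -265. ] size [73.1 12.6] th 78.2 76.7 ztop 45.7
rib scene [ 718.3 -263.4] [ 717.  -265.1] size [68.7 11.2] th 79.0 78.4 ztop 47.0
bed+foot top [542.6  29.6] [541.9  29.9] size [151.9 102.5] th -3.3 -3.1 ztop 50.6
bed+foot scene [544.9  33.1] [545.3  38.8] size [150.8 125.9] th -2.9 -3.4 ztop 50.4
([2.0037, -2.7705, 0.0028], [-0.0001, -0.0001, -0.1312])
```

```bash
cat >> h.py <<'E'
def chain(W):
    o=get_obs(); 
    for w in W:
        g=go(*w,o=o); print(w,g); o={"ee_pos":np.array(w[:3]),"eef_rot":[np.pi,0,np.radians(w[3])]}
E
python3 - <<'E'
from h import *
chain([(.30,-.36,.22,12.8),(.42,-.15,.22,79),(.45,.06,.22,146.3),(.458,.265,.12,146.3)])
E
```

```text
(0.3, -0.36, 0.22, 12.8) ([0.8521, -0.5296, 0.0164], [-0.0002, -0.0, -0.0001])
(0.42, -0.15, 0.22, 79) ([0.6542, -0.7128, -0.0], [0.0, 0.0, -0.1839])
(0.45, 0.06, 0.22, 146.3) ([0.8475, -0.0425, -0.0], [-0.0, 0.0, -0.1869])
(0.458, 0.265, 0.12, 146.3) ([0.4283, 0.7, 0.4], [0.0, 0.0, 0.0])
```

>>> play_rows(
  motion=[
    [[0.426,-0.265,0.008,0,0,0,1],[0.852,-0.53,0.016,0,0,0,1],[0.852,-0.53,0.016,0,0,0,1],[0.852,-0.53,0.016,0,0,0,1],[0.852,-0.53,0.016,0,0,0,1],[0.852,-0.53,0.016,0,0,0,1],[0.852,-0.53,0.016,0,0,0,1],[0.852,-0.53,0.016,0,0,0,1]],
  ],
  grip_force=25,
)

```text
time_s: 0.9
ee_pos: [0.2994, -0.3607, 0.2203]
eef_rot: [-3.141, 0.0, 0.222]
force: [0.4, 0.4, 0.3]
grip_width: 0.0938
grip_force: 0.0
```

>>> play_rows(
  motion=[
    [[0.654,-0.713,0,0,0,-0.184,1],[0.654,-0.713,0,0,0,-0.184,1],[0.654,-0.713,0,0,0,-0.184,1],[0.654,-0.713,0,0,0,-0.184,1],[0.654,-0.713,0,0,0,-0.184,1],[0.654,-0.713,0,0,0,-0.184,1],[0.654,-0.713,0,0,0,-0.184,1],[0.654,-0.713,0,0,0,-0.184,1],[0.654,-0.713,0,0,0,-0.184,1],[0.654,-0.713,0,0,0,-0.184,1]],
  ],
)

```text
time_s: 1.9
ee_pos: [0.4198, -0.151, 0.2204]
eef_rot: [-3.141, 0.0, 1.374]
force: [0.0, -0.7, -0.1]
grip_width: 0.094
grip_force: 0.0
```

>>> play_rows(
  motion=[
    [[0.8475,-0.0425,0,0,0,-0.187,1],[0.8475,-0.0425,0,0,0,-0.187,1],[0.8475,-0.0425,0,0,0,-0.187,1],[0.8475,-0.0425,0,0,0,-0.187,1],[0.8475,-0.0425,0,0,0,-0.187,1],[0.8475,-0.0425,0,0,0,-0.187,1],[0.8475,-0.0425,0,0,0,-0.187,1],[0.8475,-0.0425,0,0,0,-0.187,1],[0.8475,-0.0425,0,0,0,-0.187,1],[0.8475,-0.0425,0,0,0,-0.187,1]],
  ],
)

```text
time_s: 2.9
ee_pos: [0.4501, 0.0595, 0.2204]
eef_rot: [-3.142, -0.0, 2.548]
force: [0.4, 0.1, -0.1]
grip_width: 0.0936
grip_force: 0.0
```

>>> play_rows(
  motion=[
    [[0.428,0.7,0.4,0,0,0,1],[0.428,0.7,0.4,0,0,0,1],[0.428,0.7,0.4,0,0,0,1],[0.428,0.7,0.4,0,0,0,1],[0.428,0.7,0.4,0,0,0,1],[0.428,0.7,0.4,0,0,0,1],[0.428,0.7,0.4,0,0,0,1],[0.428,0.7,0.4,0,0,0,1]],
  ],
)

```text
time_s: 3.7
ee_pos: [0.4584, 0.264, 0.1211]
eef_rot: [3.141, 0.0, 2.551]
force: [-0.1, 0.0, 0.3]
grip_width: 0.0938
grip_force: 0.0
```

Run:
```python
from h import *
o=get_obs(); print(o["ee_pos"],o["eef_rot"],o["qpos"])
chain([(.458,.265,.022,146.3)])
```

```text
[0.45843628 0.26400238 0.12105369] [3.14095778e+00 4.87681124e-04 2.55111822e+00] [ 4.53300994e-01  3.63548854e-01  1.69271077e+00 -1.15586527e-04
  1.08453902e+00 -5.26967077e-01]
(0.458, 0.265, 0.022, 146.3) ([0.0039, 0.0021, 0.3962], [0.0001, 0.0001, -0.0004])
```

>>> play_rows(
  motion=[
    [[0.003,0.002,0.13,0,0,0,1],[0.003,0.002,0.26,0,0,0,1],[0.003,0.002,0.35,0,0,0,1],[0.003,0.002,0.394,0,0,0,1],[0.003,0.002,0.394,0,0,0,1],[0.003,0.002,0.394,0,0,0,1],[0.003,0.002,0.394,0,0,0,-1],[0.003,0.002,0.394,0,0,0,-1],[0.003,0.002,0.394,0,0,0,-1],[0.003,0.002,0.394,0,0,0,-1]],
  ],
  grip_force=25,
)

```text
time_s: 4.7
ee_pos: [0.4578, 0.2658, 0.0223]
eef_rot: [3.141, 0.0, 2.554]
force: [0.7, 0.7, -0.0]
grip_width: 0.0655
grip_force: 0.0
```

>>> play_rows(
  motion=[
    [[0,0,0,0,0,0,-1],[0,0,0,0,0,0,-1],[0,0,0,0,0,0,-1],[0,0,0,0,0,0,-1],[0,0,0,0,0,0,-1]],
  ],
)

```text
time_s: 5.2
ee_pos: [0.4579, 0.2658, 0.0222]
eef_rot: [3.141, 0.0, 2.554]
force: [-0.2, 1.2, 4.8]
grip_width: 0.0598
grip_force: 25.0
```

>>> play_rows(
  motion=[
    [[0,0,-0.04,0,0,0,-1],[0,0,-0.12,0,0,0,-1],[0,0,-0.22,0,0,0,-1],[0,0,-0.32,0,0,0,-1],[0,0,-0.42,0,0,0,-1],[0,0,-0.48,0,0,0,-1],[0,0,-0.48,0,0,0,-1],[0,0,-0.48,0,0,0,-1]],
  ],
)

```text
time_s: 6.0
ee_pos: [0.4574, 0.2655, 0.1415]
eef_rot: [-3.141, -0.0, 2.554]
force: [-0.7, -0.1, -1.6]
grip_width: 0.06
grip_force: 25.0
```

Run:
```python
from h import *
o=get_obs(); print(o["ee_pos"],o["eef_rot"],o["grip_width"])
chain([(.50,.145,.14,161.5),(.5434,.0284,.14,176.8),(.5434,.0284,.074,176.8)])
```

```text
[0.45736696 0.2654534  0.14147988] [-3.14098874e+00 -2.59476171e-04  2.55381123e+00] 0.06002005675822295
(0.5, 0.145, 0.14, 161.5) ([-0.4091, -0.3064, 0.006], [-0.0001, -0.0001, -0.0422])
(0.5434, 0.0284, 0.14, 176.8) ([-0.3126, -0.3872, -0.0], [0.0, 0.0, -0.0425])
(0.5434, 0.0284, 0.074, 176.8) ([0.0, -0.0, 0.264], [0.0, 0.0, 0.0])
```

>>> play_rows(
  motion=[
    [[-0.05,-0.04,0.003,0,0,-0.005,-1],[-0.14,-0.1,0.006,0,0,-0.015,-1],[-0.25,-0.18,0.006,0,0,-0.025,-1],[-0.34,-0.25,0.006,0,0,-0.035,-1],[-0.39,-0.295,0.006,0,0,-0.041,-1],[-0.409,-0.306,0.006,0,0,-0.0422,-1],[-0.409,-0.306,0.006,0,0,-0.0422,-1]],
  ],
)

```text
time_s: 6.7
ee_pos: [0.5001, 0.145, 0.1396]
eef_rot: [-3.141, -0.001, 2.817]
force: [0.2, 0.2, -1.9]
grip_width: 0.0595
grip_force: 25.0
```

>>> play_rows(
  motion=[
    [[-0.04,-0.05,0,0,0,-0.005,-1],[-0.1,-0.13,0,0,0,-0.014,-1],[-0.18,-0.22,0,0,0,-0.024,-1],[-0.25,-0.31,0,0,0,-0.034,-1],[-0.295,-0.365,0,0,0,-0.04,-1],[-0.3126,-0.387,0,0,0,-0.0425,-1],[-0.3126,-0.387,0,0,0,-0.0425,-1],[-0.3126,-0.387,0,0,0,-0.0425,-1],[-0.3126,-0.387,0,0,0,-0.0425,-1]],
  ],
)

```text
time_s: 7.6
ee_pos: [0.5436, 0.0298, 0.1404]
eef_rot: [3.141, -0.0, 3.086]
force: [0.2, -0.0, -1.9]
grip_width: 0.0599
grip_force: 25.0
```

Run:
```python
from h import *
o=get_obs(); print(o["ee_pos"],o["eef_rot"],o["grip_width"])
for n in("top","scene"):
    c=camera(n); P,ok=pts(c)
    print(n,*foot(c,(.543,.028),.056+.06,.150,.07)); print(*foot(c,(.543,.028),.026,.060))
    if n=="scene": cv2.imwrite("pics/s1.png",cv2.resize(c["frame"][100:300,130:400,::-1],None,fx=2.5,fy=2.5))
chain([(.5434,.0284,.074,176.8)])
```

```text
[0.54355704 0.02981487 0.1404249 ] [ 3.14148579e+00 -1.19393156e-04  3.08637062e+00] 0.059938469410357485Traceback (most recent call last):
  File "<stdin>", line 5, in <module>
  File "h.py", line 11, in foot
    k,l,s,_=cv2.connectedComponentsWithStats(m.astype(np.uint8),connectivity=4); i=1+s[1:,4].argmax()
                                                                                     ~~~~~~~~~~~~~~^^
ValueError: attempt to get argmax of an empty sequence
```

Run:
```python
from h import *
chain([(.5434,.0284,.075,176.8)])
```

```text
(0.5434, 0.0284, 0.075, 176.8) ([0.0004, -0.0052, 0.2619], [0.0, -0.0, 0.0001])
```

>>> play_rows(
  motion=[
    [[0,-0.004,0.06,0,0,0,-1],[0,-0.004,0.13,0,0,0,-1],[0,-0.004,0.19,0,0,0,-1],[0,-0.004,0.23,0,0,0,-1],[0,-0.004,0.25,0,0,0,-1],[0,-0.004,0.26,0,0,0,-1],[0,-0.004,0.264,0,0,0,-1],[0,-0.004,0.266,0,0,0,-1],[0,-0.004,0.266,0,0,0,-1],[0,-0.004,0.266,0,0,0,-1]],
  ],
)

```text
time_s: 8.65
ee_pos: [0.5439, 0.0278, 0.0743]
eef_rot: [3.142, 0.0, 3.086]
force: [0.4, 0.7, -1.4]
grip_width: 0.0596
grip_force: 25.0
```

Run:
```python
from h import *
chain([(.5434,.0284,.074,176.8),(.5434,.0284,.2,176.8)]); print(get_obs()["force"])
c=camera("scene")
cv2.imwrite("pics/s2.png",cv2.resize(c["frame"][100:300,130:400,::-1],None,fx=2.5,fy=2.5))
```

```text
(0.5434, 0.0284, 0.074, 176.8) ([0.002, 0.0023, 0.001], [0.0, 0.0001, 0.0])
(0.5434, 0.0284, 0.2, 176.8) ([0.0, 0.0, -0.504], [0.0, 0.0, 0.0])
[ 0.3780987   0.67535984 -1.40780476]
```

View pics/s2.png

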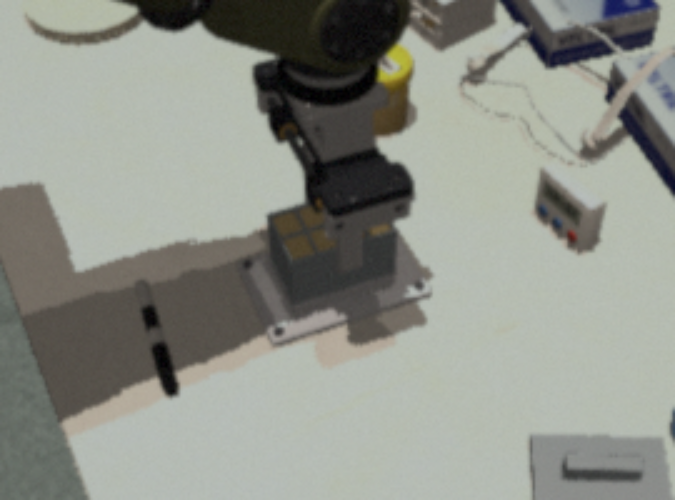

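The crop shows the held plate aligned on the base plate near (335,250), with its edges in line. I lower the last bit, release and lift.

>>> play_rows(
  motion=[
    [[0.001,0.001,0.002,0,0,0,-1],[0.001,0.001,0.003,0,0,0,-1],[0.001,0.001,0.003,0,0,0,-1],[0.001,0.001,0.003,0,0,0,0.7],[0.001,0.001,0.003,0,0,0,0.7],[0.001,0.001,0.003,0,0,0,0.9],[0.001,0.001,0.003,0,0,0,1],[0.001,0.001,0.003,0,0,0,1]],
  ],
)

```text
time_s: 9.5
ee_pos: [0.5435, 0.0281, 0.0731]
eef_rot: [3.142, -0.0, 3.086]
force: [-0.5, -0.6, -0.0]
grip_width: 0.0934
grip_force: 0.0
```

>>> play_rows(
  motion=[
    [[0,0,-0.05,0,0,0,1],[0,0,-0.15,0,0,0,1],[0,0,-0.3,0,0,0,1],[0,0,-0.5,0,0,0,1],[0,0,-0.56,0,0,0,1],[0,0,-0.56,0,0,0,1],[0,0,-0.56,0,0,0,1]],
  ],
)

```text
time_s: 10.2
ee_pos: [0.5432, 0.028, 0.2127]
eef_rot: [-3.142, -0.001, 3.086]
force: [0.3, -0.5, -1.4]
grip_width: 0.0939
grip_force: 0.0
```

Run:
```python
from h import *
chain([(.50,-.10,.2,120),(.46,-.20,.2,60),(.4525,-.2796,.10,1.7)])
```

```text
(0.5, -0.1, 0.2, 120) ([0.1439, -0.521, 0.0509], [-0.0, -0.0001, 0.1578])
(0.46, -0.2, 0.2, 60) ([-0.2664, -0.3386, -0.0], [0.0, -0.0, 0.1667])
(0.4525, -0.2796, 0.1, 1.7) ([-0.2907, 0.1332, 0.4], [-0.0, -0.0, 0.1619])
```

>>> play_rows(
  motion=[
    [[0.144,-0.521,0,0,0,0.158,1],[0.144,-0.521,0,0,0,0.158,1],[0.144,-0.521,0,0,0,0.158,1],[0.144,-0.521,0,0,0,0.158,1],[0.144,-0.521,0,0,0,0.158,1],[0.144,-0.521,0,0,0,0.158,1],[0.144,-0.521,0,0,0,0.158,1],[0.144,-0.521,0.051,0,0,0.158,1],[0.144,-0.521,0.051,0,0,0.158,1]],
  ],
)

```text
time_s: 11.1
ee_pos: [0.4992, -0.0997, 0.1975]
eef_rot: [-3.138, -0.003, 2.096]
force: [-0.2, -0.8, -0.3]
grip_width: 0.0941
grip_force: 0.0
```

>>> play_rows(
  motion=[
    [[-0.266,-0.339,0,0,0,0.167,1],[-0.266,-0.339,0,0,0,0.167,1],[-0.266,-0.339,0,0,0,0.167,1],[-0.266,-0.339,0,0,0,0.167,1],[-0.266,-0.339,0,0,0,0.167,1],[-0.266,-0.339,0,0,0,0.167,1],[-0.266,-0.339,0,0,0,0.167,1],[-0.266,-0.339,0,0,0,0.167,1],[-0.266,-0.339,0,0,0,0.167,1]],
  ],
)

```text
time_s: 12.0
ee_pos: [0.4599, -0.1998, 0.1999]
eef_rot: [-3.141, -0.0, 1.05]
force: [0.4, 0.3, 1.0]
grip_width: 0.0941
grip_force: 0.0
```

>>> play_rows(
  motion=[
    [[-0.291,0.133,0,0,0,0.162,1],[-0.291,0.133,0,0,0,0.162,1],[-0.291,0.133,0,0,0,0.162,1],[-0.291,0.133,0.1,0,0,0.162,1],[-0.291,0.133,0.2,0,0,0.162,1],[-0.291,0.133,0.3,0,0,0.162,1],[-0.291,0.133,0.4,0,0,0.162,1],[-0.291,0.133,0.4,0,0,0.162,1],[-0.291,0.133,0.4,0,0,0.162,1],[-0.291,0.133,0.4,0,0,0.162,1]],
  ],
)

```text
time_s: 13.0
ee_pos: [0.4528, -0.2799, 0.1018]
eef_rot: [3.14, -0.002, 0.031]
force: [-0.6, 0.4, 0.6]
grip_width: 0.0938
grip_force: 0.0
```

Run:
```python
from h import *
o=get_obs(); print(o["ee_pos"],o["eef_rot"],o["qpos"])
for n in("top","scene"):
    c=camera(n)
    for a in((.543,.028),.060,.1),((.543,.028),.028,.1):
        try: print(n,*foot(c,*a))
        except Exception as e: print(n,e)
chain([(.4525,-.2796,.0215,1.7)])
```

```text
[ 0.45278688 -0.27988744  0.10184639] [ 3.14042628e+00 -1.50693179e-03  3.05862972e-02] [-6.22460113e-01  3.95586286e-01  1.69877612e+00 -1.24247649e-05
  1.04532470e+00  9.17757018e-01]
top [541.3  25.9] [541.8  25.7] size [96.2 60. ] th -2.7 -3.2 ztop 81.7
top [541.5  27.3] [541.8  27.2] size [96.2 62.9] th -2.3 -3.2 ztop 81.6
scene [512.5   4.1] [515.7   6.4] size [42. 22.] th -14.4 -6.8 ztop 81.2
scene [516.6   3.9] [519.6   5.1] size [49.7 22.5] th -9.2 -9.4 ztop 80.0
(0.4525, -0.2796, 0.0215, 1.7) ([-0.0013, -0.0014, 0.3208], [0.0002, -0.0003, -0.0002])
```

>>> play_rows(
  motion=[
    [[-0.001,-0.001,0.1,0,0,0,1],[-0.001,-0.001,0.2,0,0,0,1],[-0.001,-0.001,0.27,0,0,0,1],[-0.001,-0.001,0.316,0,0,0,1],[-0.001,-0.001,0.316,0,0,0,1],[-0.001,-0.001,0.316,0,0,0,1],[-0.001,-0.001,0.316,0,0,0,-1],[-0.001,-0.001,0.316,0,0,0,-1],[-0.001,-0.001,0.316,0,0,0,-1],[-0.001,-0.001,0.316,0,0,0,-1]],
  ],
  grip_force=25,
)

```text
time_s: 14.1
ee_pos: [0.4521, -0.2794, 0.0218]
eef_rot: [3.141, -0.0, 0.026]
force: [-0.1, 0.8, -0.3]
grip_width: 0.0655
grip_force: 0.0
```

>>> play_rows(
  motion=[
    [[0,0,0,0,0,0,-1],[0,0,0,0,0,0,-1],[0,0,0,0,0,0,-1],[0,0,0,0,0,0,-1],[0,0,0,0,0,0,-1]],
  ],
)

```text
time_s: 14.6
ee_pos: [0.452, -0.2793, 0.0216]
eef_rot: [-3.142, -0.0, 0.026]
force: [-1.6, 1.9, 5.6]
grip_width: 0.0601
grip_force: 25.0
```

>>> play_rows(
  motion=[
    [[0,0,-0.04,0,0,0,-1],[0,0,-0.12,0,0,0,-1],[0,0,-0.22,0,0,0,-1],[0,0,-0.34,0,0,0,-1],[0,0,-0.46,0,0,0,-1],[0,0,-0.57,0,0,0,-1],[0,0,-0.6,0,0,0,-1],[0,0,-0.6,0,0,0,-1],[0,0,-0.6,0,0,0,-1]],
  ],
)

```text
time_s: 15.5
ee_pos: [0.4515, -0.279, 0.1701]
eef_rot: [-3.14, 0.002, 0.026]
force: [0.2, 1.0, -1.8]
grip_width: 0.06
grip_force: 25.0
```

Run:
```python
from h import *
chain([(.50,-.13,.17,-1),(.544,.0285,.17,-3.2),(.544,.0285,.104,-3.2)])
```

```text
(0.5, -0.13, 0.17, -1) ([0.2094, -0.5907, 0.0006], [-0.0002, 0.0002, 0.0069])
(0.544, 0.0285, 0.17, -3.2) ([0.1649, -0.637, -0.0], [0.0, -0.0, 0.0061])
(0.544, 0.0285, 0.104, -3.2) ([0.0, -0.0, 0.264], [0.0, 0.0, 0.0])
```

>>> play_rows(
  motion=[
    [[0.02,-0.06,0,0,0,0.001,-1],[0.06,-0.17,0,0,0,0.002,-1],[0.105,-0.295,0,0,0,0.003,-1],[0.15,-0.42,0,0,0,0.005,-1],[0.19,-0.53,0,0,0,0.006,-1],[0.209,-0.591,0,0,0,0.007,-1],[0.209,-0.591,0,0,0,0.007,-1]],
  ],
)

```text
time_s: 16.2
ee_pos: [0.5002, -0.1285, 0.1699]
eef_rot: [-3.141, 0.002, -0.016]
force: [-0.7, 0.2, -0.9]
grip_width: 0.0597
grip_force: 25.0
```

>>> play_rows(
  motion=[
    [[0.02,-0.07,0,0,0,0.001,-1],[0.05,-0.19,0,0,0,0.002,-1],[0.083,-0.32,0,0,0,0.003,-1],[0.115,-0.45,0,0,0,0.004,-1],[0.145,-0.56,0,0,0,0.005,-1],[0.16,-0.62,0,0,0,0.006,-1],[0.165,-0.637,0,0,0,0.006,-1],[0.165,-0.637,0,0,0,0.006,-1],[0.165,-0.637,0,0,0,0.006,-1],[0.165,-0.637,0,0,0,0.006,-1]],
  ],
)

```text
time_s: 17.2
ee_pos: [0.5443, 0.0273, 0.1713]
eef_rot: [3.141, 0.0, -0.057]
force: [-0.4, -0.1, -0.9]
grip_width: 0.0596
grip_force: 25.0
```

Run:
```python
from h import *
chain([(.544,.0285,.104,-3.2)])
```

```text
(0.544, 0.0285, 0.104, -3.2) ([-0.0014, -0.0049, 0.2693], [0.0, 0.0, -0.0001])
```

>>> play_rows(
  motion=[
    [[0,-0.002,0.06,0,0,0,-1],[0,-0.002,0.13,0,0,0,-1],[0,-0.002,0.19,0,0,0,-1],[0,-0.002,0.23,0,0,0,-1],[0,-0.002,0.25,0,0,0,-1],[0,-0.002,0.258,0,0,0,-1],[0,-0.002,0.262,0,0,0,-1],[0,-0.002,0.262,0,0,0,-1],[0,-0.002,0.262,0,0,0,-1],[0,-0.002,0.262,0,0,0,-1]],
  ],
)

```text
time_s: 18.2
ee_pos: [0.5446, 0.0288, 0.1063]
eef_rot: [-3.142, -0.001, -0.056]
force: [-0.3, -0.1, -1.5]
grip_width: 0.0599
grip_force: 25.0
```

Run:
```python
from h import *
chain([(.544,.0285,.1036,-3.2)]); print(get_obs()["force"])
c=camera("scene")
cv2.imwrite("pics/s3.png",cv2.resize(c["frame"][130:260,180:340,::-1],None,fx=4,fy=4))
```

```text
(0.544, 0.0285, 0.1036, -3.2) ([-0.0024, 0.0013, 0.0107], [-0.0, -0.0001, 0.0001])
[-0.29526822 -0.11665812 -1.49647265]
```

View pics/s3.png

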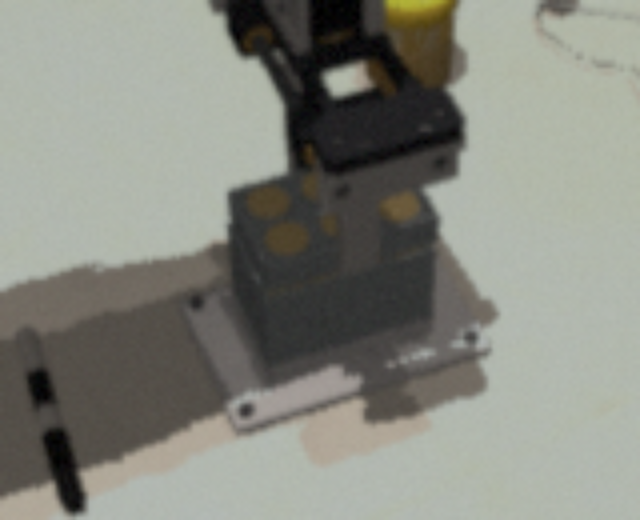

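The round-well plate hovers about 2 mm over the pile, at (335,250), with its edges in line. I lower it and release.

>>> play_rows(
  motion=[
    [[-0.001,0.001,0.004,0,0,0,-1],[-0.001,0.001,0.007,0,0,0,-1],[-0.001,0.001,0.011,0,0,0,-1],[-0.001,0.001,0.011,0,0,0,-1],[-0.001,0.001,0.011,0,0,0,0.7],[-0.001,0.001,0.011,0,0,0,0.7],[-0.001,0.001,0.011,0,0,0,0.9],[-0.001,0.001,0.011,0,0,0,1],[-0.001,0.001,0.011,0,0,0,1]],
  ],
)

```text
time_s: 19.15
ee_pos: [0.5442, 0.0285, 0.1031]
eef_rot: [3.142, 0.0, -0.056]
force: [1.8, 0.4, 0.7]
grip_width: 0.0932
grip_force: 0.0
```

>>> play_rows(
  motion=[
    [[0,0,-0.05,0,0,0,1],[0,0,-0.15,0,0,0,1],[0,0,-0.3,0,0,0,1],[0,0,-0.4,0,0,0,1],[0,0,-0.4,0,0,0,1],[0,0,-0.4,0,0,0,1]],
  ],
)

```text
time_s: 19.75
ee_pos: [0.5442, 0.0285, 0.2038]
eef_rot: [-3.142, -0.001, -0.056]
force: [-0.4, 0.7, 0.1]
grip_width: 0.0939
grip_force: 0.0
```

Run:
```python
from h import *
chain([(.60,-.11,.2,-15),(.6462,-.248,.10,-27.6)])
```

```text
(0.6, -0.11, 0.2, -15) ([0.2536, 0.5409, 0.0153], [-0.0, -0.0002, 0.0328])
(0.6462, -0.248, 0.1, -27.6) ([0.3214, 0.4854, 0.4], [0.0, -0.0, 0.035])
```

>>> play_rows(
  motion=[
    [[0.254,0.541,0,0,0,0.033,1],[0.254,0.541,0,0,0,0.033,1],[0.254,0.541,0,0,0,0.033,1],[0.254,0.541,0.015,0,0,0.033,0],[0.254,0.541,0.015,0,0,0.033,0],[0.254,0.541,0.015,0,0,0.033,0],[0.254,0.541,0.015,0,0,0.033,0]],
  ],
)

```text
time_s: 20.45
ee_pos: [0.5999, -0.1088, 0.1995]
eef_rot: [-3.142, 0.0, -0.261]
force: [-0.0, 0.2, -0.0]
grip_width: 0.0653
grip_force: 0.0
```

>>> play_rows(
  motion=[
    [[0.16,0.243,0,0,0,0.0175,0],[0.321,0.485,0,0,0,0.035,0],[0.321,0.485,0.1,0,0,0.035,0],[0.321,0.485,0.2,0,0,0.035,0],[0.321,0.485,0.3,0,0,0.035,0],[0.321,0.485,0.4,0,0,0.035,0],[0.321,0.485,0.4,0,0,0.035,0],[0.321,0.485,0.4,0,0,0.035,0],[0.321,0.485,0.4,0,0,0.035,0],[0.321,0.485,0.4,0,0,0.035,0]],
  ],
)

```text
time_s: 21.45
ee_pos: [0.6467, -0.248, 0.1012]
eef_rot: [-3.141, -0.002, -0.482]
force: [0.1, 0.0, -0.2]
grip_width: 0.0469
grip_force: 0.0
```

Run:
```python
from h import *
o=get_obs(); print(o["ee_pos"],o["eef_rot"],o["grip_width"])
for n in("top","scene"):
    c=camera(n)
    for a in((.543,.028),.092,.12),((.543,.028),.060,.12),((.543,.028),.028,.12):
        try: print(n,*foot(c,*a))
        except Exception as e: print(n,e)
cv2.imwrite("pics/s4.png",cv2.resize(c["frame"][130:260,180:340,::-1],None,fx=4,fy=4))
chain([(.6462,-.248,.034,-27.6)])
```

```text
[ 0.64667053 -0.24795851  0.10122757] [-3.14142563e+00 -2.38008502e-03 -4.82451147e-01] 0.04694831981265553
top [543.5  26.5] [543.6  26.5] size [96.1 60. ] th -2.1 -3.1 ztop 102.4
top [542.3  26.3] [542.7  26.1] size [98.  60.8] th -1.8 -3.1 ztop 102.3
top [542.1  26.5] [542.7  26.2] size [98.  61.3] th -2.6 -3.5 ztop 102.3
scene [543.7  24.7] [545.6  25.9] size [96.9 63.7] th -9.3 -2.8 ztop 102.1
scene [542.5  24.4] [544.5  25.7] size [99.1 64.4] th -8.7 -3.0 ztop 101.7
scene [542.4  24.4] [544.5  25.6] size [99.2 64.5] th -8.9 -2.8 ztop 101.4
(0.6462, -0.248, 0.034, -27.6) ([-0.001, 0.0004, 0.2661], [-0.0, -0.0002, -0.0001])
```

View pics/s4.png

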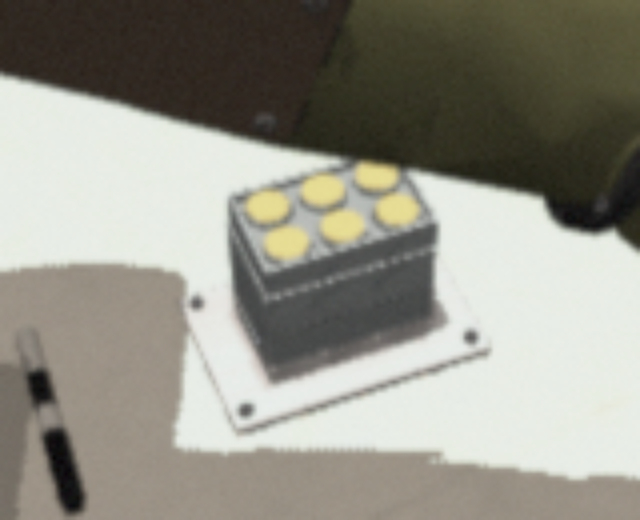

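The stack looks flush, with the round-well plate's top at 102 mm as it should be. Now I grip the lid's rib.

>>> play_rows(
  motion=[
    [[0,0,0.1,0,0,0,0],[0,0,0.18,0,0,0,0],[0,0,0.24,0,0,0,0],[0,0,0.265,0,0,0,0],[0,0,0.265,0,0,0,0],[0,0,0.265,0,0,0,-0.6],[0,0,0.265,0,0,0,-1],[0,0,0.265,0,0,0,-1],[0,0,0.265,0,0,0,-1],[0,0,0.265,0,0,0,-1]],
  ],
  grip_force=20,
)

```text
time_s: 22.55
ee_pos: [0.6463, -0.248, 0.0336]
eef_rot: [-3.141, -0.001, -0.483]
force: [-0.6, 1.4, 2.2]
grip_width: 0.0138
grip_force: 20.0
```

>>> play_rows(
  motion=[
    [[0,0,0,0,0,0,-1],[0,0,0,0,0,0,-1],[0,0,0,0,0,0,-1],[0,0,0,0,0,0,-1],[0,0,0,0,0,0,-1],[0,0,0,0,0,0,-1]],
  ],
)

```text
time_s: 23.15
ee_pos: [0.6463, -0.2479, 0.0336]
eef_rot: [-3.141, -0.0, -0.483]
force: [-1.7, 1.5, 4.7]
grip_width: 0.014
grip_force: 20.0
```

>>> play_rows(
  motion=[
    [[0,0,-0.04,0,0,0,-1],[0,0,-0.12,0,0,0,-1],[0,0,-0.22,0,0,0,-1],[0,0,-0.34,0,0,0,-1],[0,0,-0.46,0,0,0,-1],[0,0,-0.58,0,0,0,-1],[0,0,-0.66,0,0,0,-1],[0,0,-0.68,0,0,0,-1],[0,0,-0.68,0,0,0,-1],[0,0,-0.68,0,0,0,-1]],
  ],
)

```text
time_s: 24.15
ee_pos: [0.6456, -0.2478, 0.2016]
eef_rot: [3.141, 0.002, -0.483]
force: [-0.6, 0.4, -0.5]
grip_width: 0.0136
grip_force: 20.0
```

Run:
```python
from h import *
chain([(.60,-.11,.2,-15),(.5442,.0285,.2,-3.2),(.5442,.0285,.142,-3.2)])
```

```text
(0.6, -0.11, 0.2, -15) ([-0.4177, -0.4035, 0.0072], [-0.0, 0.0004, -0.0352])
(0.5442, 0.0285, 0.2, -3.2) ([-0.359, -0.4774, -0.0], [0.0, 0.0, -0.0328])
(0.5442, 0.0285, 0.142, -3.2) ([0.0, -0.0, 0.232], [0.0, 0.0, 0.0])
```

>>> play_rows(
  motion=[
    [[-0.05,-0.05,0,0,0,-0.004,-1],[-0.14,-0.13,0,0,0,-0.012,-1],[-0.24,-0.23,0,0,0,-0.02,-1],[-0.33,-0.32,0,0,0,-0.028,-1],[-0.39,-0.38,0,0,0,-0.033,-1],[-0.418,-0.4035,0,0,0,-0.0352,-1],[-0.418,-0.4035,0,0,0,-0.0352,-1],[-0.418,-0.4035,0,0,0,-0.0352,-1]],
  ],
)

```text
time_s: 24.95
ee_pos: [0.6005, -0.1109, 0.2027]
eef_rot: [3.141, 0.001, -0.263]
force: [0.4, -1.0, -1.0]
grip_width: 0.0138
grip_force: 20.0
```

>>> play_rows(
  motion=[
    [[-0.04,-0.05,0,0,0,-0.004,-1],[-0.11,-0.15,0,0,0,-0.01,-1],[-0.2,-0.265,0,0,0,-0.018,-1],[-0.28,-0.375,0,0,0,-0.026,-1],[-0.335,-0.445,0,0,0,-0.031,-1],[-0.359,-0.477,0,0,0,-0.0328,-1],[-0.359,-0.477,0,0,0,-0.0328,-1],[-0.359,-0.477,0,0,0,-0.0328,-1],[-0.359,-0.477,0,0,0,-0.0328,-1],[-0.359,-0.477,0,0,0,-0.0328,-1]],
  ],
)

```text
time_s: 25.95
ee_pos: [0.5448, 0.0275, 0.203]
eef_rot: [3.142, 0.0, -0.057]
force: [-0.1, 0.9, -0.8]
grip_width: 0.0138
grip_force: 20.0
```

Run:
```python
from h import *
print(get_obs()["ee_pos"],get_obs()["grip_width"])
chain([(.5442,.0285,.140,-3.2)])
```

```text
[0.5447591  0.02746649 0.20304744] 0.01376691563172197
(0.5442, 0.0285, 0.14, -3.2) ([-0.0024, -0.004, 0.2522], [0.0, 0.0, -0.0002])
```

Down to just above the plate's top (skirt at about 106 mm), then a look.

>>> play_rows(
  motion=[
    [[-0.002,-0.003,0.06,0,0,0,-1],[-0.002,-0.003,0.13,0,0,0,-1],[-0.002,-0.003,0.19,0,0,0,-1],[-0.002,-0.003,0.23,0,0,0,-1],[-0.002,-0.003,0.252,0,0,0,-1],[-0.002,-0.003,0.252,0,0,0,-1],[-0.002,-0.003,0.252,0,0,0,-1],[-0.002,-0.003,0.252,0,0,0,-1]],
  ],
)

```text
time_s: 26.75
ee_pos: [0.5444, 0.029, 0.1409]
eef_rot: [-3.142, -0.001, -0.056]
force: [-0.7, -0.2, -0.4]
grip_width: 0.0138
grip_force: 20.0
```

Run:
```python
from h import *
chain([(.5442,.0285,.1276,-3.2)]); print(get_obs()["force"],get_obs()["ee_pos"])
c=camera("scene")
cv2.imwrite("pics/s5.png",cv2.resize(c["frame"][130:260,180:340,::-1],None,fx=4,fy=4))
```

```text
(0.5442, 0.0285, 0.1276, -3.2) ([-0.0006, 0.0022, 0.0531], [-0.0, -0.0002, 0.0])
[-0.68067082 -0.18793028 -0.35300059] [0.54435686 0.02904102 0.14087982]
```

View pics/s5.png

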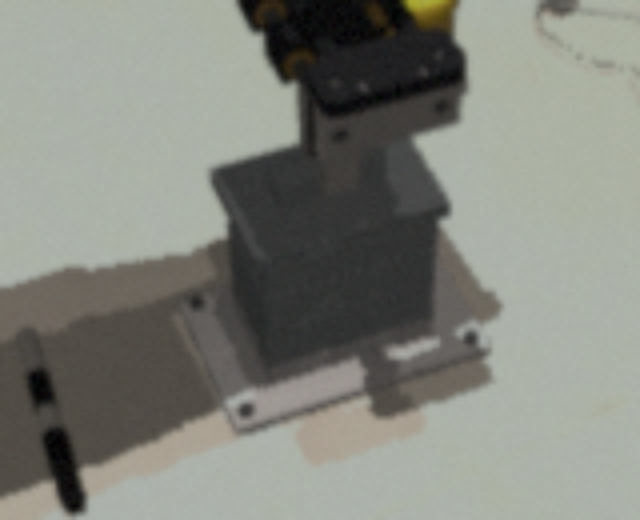

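The lid sits centred over the pile, overhanging about evenly at (215,175) and (448,210). I lower gently while watching the force.

>>> play_rows(
  motion=[
    [[0,0.001,0.008,0,0,0,-1],[0,0.001,0.015,0,0,0,-1],[0,0.001,0.022,0,0,0,-1],[0,0.001,0.028,0,0,0,-1],[0,0.001,0.032,0,0,0,-1],[0,0.001,0.032,0,0,0,-1]],
  ],
)

```text
time_s: 27.4
ee_pos: [0.544, 0.0288, 0.132]
eef_rot: [3.142, 0.0, -0.056]
force: [0.5, 0.5, -1.7]
grip_width: 0.0138
grip_force: 20.0
```

No contact force at 3.6 mm of engagement, so I go on.

>>> play_rows(
  motion=[
    [[0,0,0.006,0,0,0,-1],[0,0,0.012,0,0,0,-1],[0,0,0.016,0,0,0,-1],[0,0,0.019,0,0,0,-1],[0,0,0.019,0,0,0,-1],[0,0,0.019,0,0,0,-1]],
  ],
)

```text
time_s: 28.0
ee_pos: [0.5441, 0.0288, 0.1276]
eef_rot: [-3.142, -0.0, -0.056]
force: [-1.2, 0.4, 1.7]
grip_width: 0.0139
grip_force: 20.0
```

Contact at the seated height. I release, lift, move aside and check.

>>> play_rows(
  motion=[
    [[0,0,0,0,0,0,-0.4],[0,0,0,0,0,0,-0.2],[0,0,0,0,0,0,0],[0,0,0,0,0,0,0],[0,0,-0.05,0,0,0,0],[0,0,-0.15,0,0,0,0],[0,0,-0.3,0,0,0,0],[0,0,-0.4,0,0,0,0],[0,0,-0.4,0,0,0,0],[0,0,-0.4,0,0,0,0]],
  ],
)

```text
time_s: 29.0
ee_pos: [0.544, 0.0288, 0.228]
eef_rot: [-3.142, -0.001, -0.056]
force: [0.5, 0.4, 0.2]
grip_width: 0.0471
grip_force: 0.0
```

>>> play_rows(
  motion=[
    [[0,0.2,0,0,0,0,0],[0,0.4,0,0,0,0,0],[0,0.6,0,0,0,0,0],[0,0.8,0,0,0,0,0],[0,0.99,0,0,0,0,0],[0,0.99,0,0,0,0,0],[0,0.99,0,0,0,0,0],[0,0.99,0,0,0,0,0]],
  ],
)

```text
time_s: 29.8
ee_pos: [0.5302, -0.2173, 0.2268]
eef_rot: [-3.141, 0.001, -0.055]
force: [-0.5, 0.8, -0.3]
grip_width: 0.047
grip_force: 0.0
```

Run:
```python
from h import *
for n in("top","scene"):
    c=camera(n)
    for a in((.543,.028),.100,.15),((.543,.028),.12,.15),((.543,.028),.028,.085):
        try: print(n,*foot(c,*a))
        except Exception as e: print(n,e)
    cv2.imwrite(f"pics/f{n}.png",cv2.resize(c["frame"][130:260,180:340,::-1],None,fx=4,fy=4))
```

```text
top [541.8  27. ] [542.   26.8] size [106.  70.] th -3.3 -3.3 ztop 120.4
top [542.4  26.6] [541.7  26.8] size [59.9 13.5] th -2.4 -4.0 ztop 124.3
top [495.4  39.6] [495.4  40. ] size [10.4  0.4] th 87.2 88.6 ztop 36.4
scene [543.2  26.4] [543.4  26.9] size [106.6  74.3] th -3.2 -2.6 ztop 120.6
scene [543.2  26.2] [543.3  26.7] size [58.6 15.5] th -3.9 -3.9 ztop 124.1
scene [530.4  15.5] [530.7   5.5] size [112.3  53.6] th -25.0 -33.7 ztop 80.3
```

View pics/fscene.png

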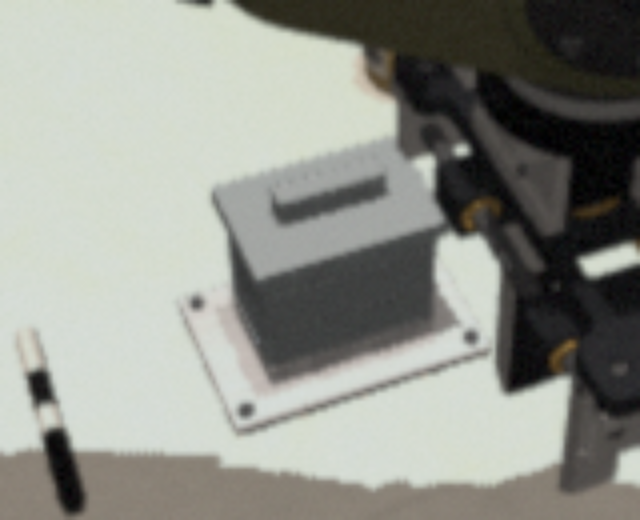

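View pics/ftop.png

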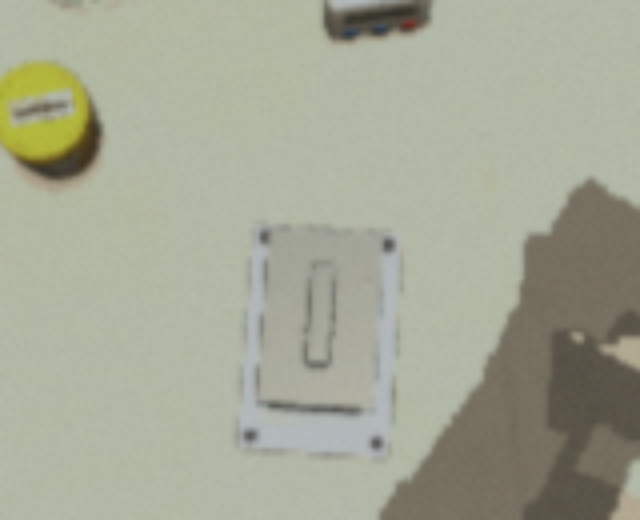

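The lid is level, with its centre about 1–2 mm from the round-well plate's. The rib's top is at about 124 mm, against 123 mm when fully seated. The jar and marker are in place. I hand in.

```bash
python3 -c "
from station import workorder; print(workorder.hand_in())"
```

```text
the job is handed in; nothing more can be done
None
```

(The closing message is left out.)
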